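Change over the blood analyser

TASK

First pull every spent sensor module out of the analyser's dock and put them all in the steel tray. Then turn each reagent bottle on the reader so that its label faces the reader bar squarely, standing upright and centred on a ring (any ring, one bottle to a ring). When all of them do, press the start button fully down and let go. Leave the other things on the counter where they are.

Things in the scene. Friction and masses are not known exactly. Their poses are not given: they have to be found in the camera images.
- dock: fixed white dock block 270 (x) x 70 (y) x 45 high with five sockets in its top at x = -100, -50, 0, 50, 100, y = 0, each 30 deep. Origin: centre of its underside
- module0: spent sensor module or None if absent: grey head 32 (x) x 26 (y), z = 31 to 71, on a black blade 22 x 18. Origin: centre of the blade's underside; z up through the head. Grip the head across its y faces. Starts upright in a dock socket, held by a sprung nose: pull straight up, about 8 to 12 N over the first 9 mm, clear of the dock after 30 mm. 40 to 90 g
- module1: spent sensor module or None if absent: grey head 32 (x) x 26 (y), z = 31 to 71, on a black blade 22 x 18. Origin: centre of the blade's underside; z up through the head. Grip the head across its y faces. Starts upright in a dock socket, held by a sprung nose: pull straight up, about 8 to 12 N over the first 9 mm, clear of the dock after 30 mm. 40 to 90 g
- module2: spent sensor module or None if absent: grey head 32 (x) x 26 (y), z = 31 to 71, on a black blade 22 x 18. Origin: centre of the blade's underside; z up through the head. Grip the head across its y faces. Starts upright in a dock socket, held by a sprung nose: pull straight up, about 8 to 12 N over the first 9 mm, clear of the dock after 30 mm. 40 to 90 g
- module3: spent sensor module or None if absent: grey head 32 (x) x 26 (y), z = 31 to 71, on a black blade 22 x 18. Origin: centre of the blade's underside; z up through the head. Grip the head across its y faces. Starts upright in a dock socket, held by a sprung nose: pull straight up, about 8 to 12 N over the first 9 mm, clear of the dock after 30 mm. 40 to 90 g
- module4: spent sensor module or None if absent: grey head 32 (x) x 26 (y), z = 31 to 71, on a black blade 22 x 18. Origin: centre of the blade's underside; z up through the head. Grip the head across its y faces. Starts upright in a dock socket, held by a sprung nose: pull straight up, about 8 to 12 N over the first 9 mm, clear of the dock after 30 mm. 40 to 90 g
- tray_in (a point): centre of the inner floor (4 mm above the counter) of the fixed open steel tray, outside 210 (x) x 125 (y) x 28 high, walls 4; axes are the tray's
- reader: fixed reader: white slab 10 high, x = -75 to 115, y = -235 to 155, with a grey reader bar 30 thick, 45 high over the counter, along its far edge, x = 85 to 115. Its scan window looks to -x, so a label faces it squarely when it points along the reader's +x. Origin: on the counter under the middle ring
- ring0 (a point): centre of a black ring 80 mm diameter printed flat on the slab (top of slab, z = 10) at reader x = 0, y = -100
- ring1 (a point): centre of a black ring 80 mm diameter printed flat on the slab (top of slab, z = 10) at reader x = 0, y = 0
- ring2 (a point): centre of a black ring 80 mm diameter printed flat on the slab (top of slab, z = 10) at reader x = 0, y = 100
- bottle0: reagent bottle or None if absent: squat, amber body 64 mm diameter x 40 high, white cap 40 diameter, z = 40 to 73, with a black 3 mm rib on top running from the centre towards the label. Origin: centre of its underside; +x points out through the middle of the paper label. Stands upright on the reader's slab, some way off a ring's centre. 100 to 200 g
- bottle1: reagent bottle or None if absent: squat, amber body 64 mm diameter x 40 high, white cap 40 diameter, z = 40 to 73, with a black 3 mm rib on top running from the centre towards the label. Origin: centre of its underside; +x points out through the middle of the paper label. Stands upright on the reader's slab, some way off a ring's centre. 100 to 200 g
- bottle2: reagent bottle or None if absent: squat, amber body 64 mm diameter x 40 high, white cap 40 diameter, z = 40 to 73, with a black 3 mm rib on top running from the centre towards the label. Origin: centre of its underside; +x points out through the middle of the paper label. Stands upright on the reader's slab, some way off a ring's centre. 100 to 200 g
- label0 (a point): middle of the label of bottle0, 32 mm out along its +x, 20 up
- label1 (a point): middle of the label of bottle1, 32 mm out along its +x, 20 up
- label2 (a point): middle of the label of bottle2, 32 mm out along its +x, 20 up
- start_top (a point): centre of the top of the reader's round start button (28 mm diameter, pressed straight down), at the slab's end at reader x = 0, y = -205
- start (a joint): button travel in m: 0 out, 0.006 fully down (5 N), springs back
- beaker: bystander, glass beaker 56 diameter x 65 high; origin under its centre
- slidebox: bystander, blue slide box 50 x 85 x 32; origin under its centre
- stainjar: bystander, small jar 44 diameter x 55 high; origin under its centre
- tape: bystander, roll of tape 70 diameter x 18; origin under its centre
- notes: bystander, block of paper 75 x 75 x 30; origin under its centre
There are look-alikes about, which are no part of the job. What is shaped like the bottle0 but purple or red is not meant.

How it is judged:
By the outcome, as a careful person would: the job done as asked, in the order asked, and still so for the second after the job is handed in, with the robot touching nothing.
Of module0, module1, module2, module3, module4 only 3 to 5 are there at a start; the rules pass over those that are not, and their reading is None.
Of bottle0, bottle1, bottle2 only 2 to 3 are there at a start; the rules pass over those that are not, and their reading is None.
At some moment in a run one of bottle0, bottle1, bottle2 may be knocked a few centimetres aside while the robot is not near it.
Once in a run the grip may slacken for a moment while it holds something.
It also fails if it takes over 210 s, if anything falls off the work surface, if the arm or the gripper's body presses on something with over 40 N, if the wrist force passes 120 N, or if a joint passes its speed limit or range.

ROBOT

A 6-joint arm with a two-finger parallel gripper is mounted at the origin on the work surface. World frame = base frame: x ahead of the robot, y to its left, z up, the work surface at z = 0. Lengths are in m, angles in rad, forces in N, time in s.
With the tool pointing down it reaches from about 0.35 to 0.775 m from the base axis. Payload 5.5 kg.
Tool frame: the origin (TCP) lies at the very end of the fingers, on their centre line; the grasp point (between the pads) lies env.hold_point_z behind it (env.hold_point_z is the distance from the TCP to the grasp point, in m); z points along the fingers, y is the line along which they close (so a half turn about z gives the same grasp; the last joint's range is limited). The gripper opens to 85 mm and grips with 20 to 120 N. Pads are 22 mm wide; open, the fingers measure 114 mm over their backs; the gripper's body (76 mm by 85 mm) begins 54 mm behind the grasp point. The pads swing forward as they close: fully open they stand 13 mm farther back than shut.
Start: joints at [1.064, 0.313, 0.046, 1.304, 0, 1.431], TCP at [0.206, 0.537, 0.197] pointing down, gripper open.
Joint ranges: [-2.76, 2.76], [-0.86, 1.69], [-1.03, 1.26], [-2.2, 2.34], [-1.47, 1.5], [-3.14, 3.14]. Speed limits (rad/s): [2.57, 2.57, 3.14, 3.14, 3.14, 3.14].

INTERFACE

Orientations are given as a unit quaternion [w, x, y, z].
In Python, from workcell import env gives the robot as it stands.
- The arm moves only by the tool carry_out, never from a script. Its argument "steps" is a list of rows, each a list of 3 entries, a list of its own where there are three numbers: the turn, a rotation vector about the tool's x, y, z in degrees, then the shift along the tool's x, y, z in cm, then the closure in counts, from 0 (fully open) to 255 (shut). A call has exactly 8 rows; each row is the pose to reach, as a shift and turn from the pose commanded when the call began, along the tool's axes at that moment; what a row does not reach only later rows make up. A row lasts 1/8 s, in which the tool goes at most 62.5 mm and 10.7 degrees, less where a joint would pass 70% of its speed; a pose out of reach is approached as far as the arm can. A call with a gripper value outside its range is refused whole. The fingers move at their own pace and stop on an object; "force" is the grip in N (left out, the last holds). Time passes only in rows, so rows that repeat a pose let the fingers close, or fill a call up. It gives the time, the measured TCP pose, the force, the opening and the grip force at its end, in the units of the state.
- env.get_state(): the state, without advancing time (a new reading comes with each control period).
- env.read_camera(name): name is "scene" or "side" or "wrist"; returns (picture, depth): 420x560x3 uint8, red, green, blue; 420x560 float32, m along the optical axis (not along the pixel's ray), 0 where there is no reading.
- env.get_calibration(name): a dict with "fx", "fy", "cx", "cy" (pixels), "origin" and "orientation" of the camera in the world. Camera axes: x right, y up, looking along -z (the intrinsics and any distortion apply to the point x, -y, -z); pixel columns grow to the right and rows downward; lengths in m; the calibration is good to about 2 mm. A picture is of the moment at which its call begins: read the wrist's pose just before it. get_calibration takes no time and is no camera call; for the wrist camera it gives the pose at the moment of the call.
- env.hand_in(): hands the job in; it is judged then, once.
The state is a dict: "clock": time; "joint_pos": joint angles; "qvel": joint speeds; "tau": joint torques, N m; "tcp_pos": TCP position; "orientation": TCP orientation; "wrist_force": force on the tool from outside, world axes, zero at the start; "ft_torque": the same for the moment, N m; "finger_gap": finger opening in m; "grip_force": force on a finger pad.
Only numpy, scipy, OpenCV 4.12 (cv2) and the standard library are available. Lean on these libraries where they do the work, as an engineer would, in place of code of your own. Each camera call takes 0.05 s, during which the arm holds its last target. There are 200 camera calls.

## Working session

There is one attempt and no reset: what is moved stays moved. The work goes in short steps, Python scripts to look and compute and a tool call to move; the robot and the scene stay as the last step left them, time stands still between calls to the robot, and variables do not carry over. Pictures are saved under pics/ and viewed, at most 14 in all, crops included, and the job is handed in when it is done.

Besides the shell and the picture viewer there is one more tool, called as a command line: name --argument value ..., lists and objects as JSON in quotes. carry_out: Moves the arm, as the interface text tells. Its arguments: {"type":"object","properties":{"steps":{"type":"array","items":{"type":"array"}},"force":{"type":"number"}},"required":["steps"]}

```bash
ls; mkdir -p pics; cat > h.py <<'E'
import numpy as np, cv2
from scipy.spatial.transform import Rotation as R
from workcell import env
def q2R(q): return R.from_quat([q[1],q[2],q[3],q[0]]).as_matrix()
def cam(n):
    c=env.get_calibration(n); im,d=env.read_camera(n); return c,im,d
def rays(c,uv):
    uv=np.atleast_2d(uv).astype(float)
    p=np.c_[(uv[:,0]-c['cx'])/c['fx'],(uv[:,1]-c['cy'])/c['fy'],np.ones(len(uv))]
    p=p*[1,-1,-1]
    return np.array(c['origin']),p@q2R(c['orientation']).T
def onplane(c,uv,z):
    o,d=rays(c,uv); return o+d*((z-o[2])/d[:,2])[:,None]
def cloud(c,d):
    v,u=np.mgrid[:d.shape[0],:d.shape[1]]
    o,r=rays(c,np.c_[u.ravel(),v.ravel()]); 
    return (o+r*d.ravel()[:,None]).reshape(*d.shape,3)
def save(n,im): cv2.imwrite('pics/'+n+'.png',im[:,:,::-1])
E
python3 - <<'E'
from h import *
print(env.hold_point_z, env.get_state())
for n in ['scene','side','wrist']:
    c,im,d=cam(n); print(n,c); save('a_'+n,im); np.savez('a_'+n,im=im,d=d,c=np.array([c],dtype=object))
E
```

```text
pics
0.0187 {'clock': 0.0, 'joint_pos': array([ 1.06437059e+00,  3.14043077e-01,  4.49718993e-02,  1.30362671e+00,
       -6.75141465e-07,  1.43119114e+00]), 'qvel': array([-1.30404191e-03, -1.54164797e-03,  6.13203246e-05, -6.10790940e-04,
        3.26930312e-04,  3.69910796e-04]), 'tau': array([-1.88217207e-03, -4.80624819e+01,  2.98534942e+01,  1.94312580e-02,
       -2.87750927e-04,  9.33769968e-06]), 'tcp_pos': array([0.20594628, 0.53622087, 0.19648178]), 'orientation': array([-3.01483691e-04,  1.82383620e-01,  9.83226989e-01, -9.01715464e-04]), 'wrist_force': array([-0.4297782 ,  0.49198927, -0.25792276]), 'ft_torque': array([ 0.00014732, -0.01623768,  0.00653158]), 'grip_force': 0.0, 'finger_gap': 0.08525937946963727}
scene {'fx': 447.08074667106285, 'fy': 447.08074667106285, 'cx': 284.0628104016561, 'cy': 210.76793054271914, 'origin': array([ 1.11199911, -0.25446159,  1.04099129]), 'orientation': array([0.80240392, 0.2285402 , 0.14691994, 0.53134909])}
side {'fx': 409.13676939902376, 'fy': 409.13676939902376, 'cx': 278.8944667838926, 'cy': 206.32136590057462, 'origin': array([ 0.30929884, -0.6529832 ,  0.72137421]), 'orientation': array([ 0.90902939,  0.38032522, -0.07232968, -0.15422942])}
wrist {'fx': 312.6561302428328, 'fy': 312.6561302428328, 'cx': 277.75193521298496, 'cy': 208.33737432861906, 'origin': array([0.14100071, 0.56169838, 0.37245928]), 'orientation': array([ 0.81629888, -0.11376172, -0.07691636,  0.56106888])}
```

View pics/a_scene.png

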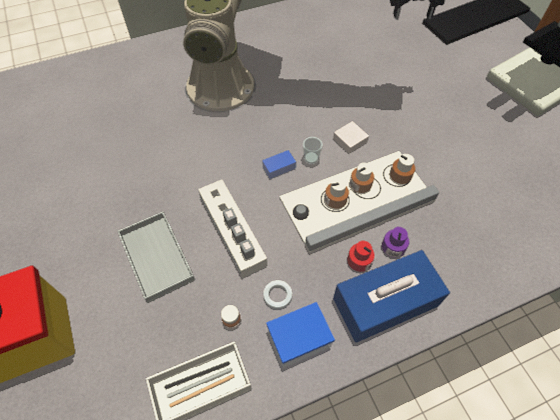

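View pics/a_side.png

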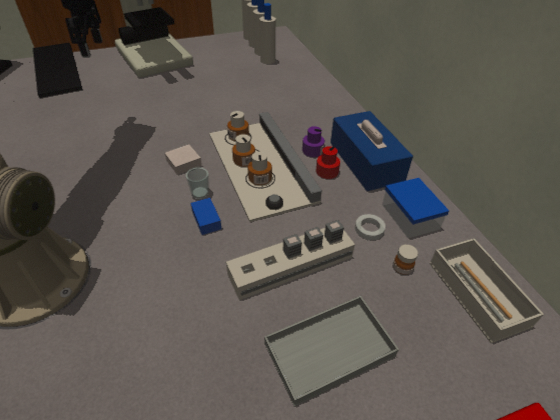

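The scene view shows three grey modules in the dock at (229,214), (238,232) and (247,248), with two sockets empty. Three amber bottles stand on the slab at (336,193), (363,178) and (403,167). The steel tray is at (155,255) and the black start button at (301,212). The red (361,255) and purple (396,240) bottles are look-alikes off the slab, so they are not meant. The pale tray with sticks at (198,383) isn't the steel tray.

```bash
cat > m.py <<'E'
from h import *
def load(n):
    f=np.load('a_%s.npz'%n,allow_pickle=True); return f['c'][0],f['im'],f['d']
def rect(P):
    (cx,cy),(w,h),a=cv2.minAreaRect((P[:,:2]*1000).astype(np.float32)); return np.round([cx,cy,w,h,a],1)
B={'scene':dict(dock=(185,165,275,285),slab=(270,140,445,250),tray=(110,205,200,305)),
   'side':dict(dock=(220,215,365,300),slab=(200,100,330,225),tray=(255,290,405,405))}
for n in B:
    c,im,d=load(n); P=cloud(c,d); hsv=cv2.cvtColor(im,cv2.COLOR_RGB2HSV)
    for k,(zl,zh) in dict(dock=(.035,.055),slab=(.003,.017),tray=(.018,.04)).items():
        x0,y0,x1,y1=B[n][k]; sub=P[y0:y1,x0:x1]; h=hsv[y0:y1,x0:x1]
        m=(sub[...,2]>zl)&(sub[...,2]<zh)&(d[y0:y1,x0:x1]>0)
        if k!='tray': m&=(h[...,2]>140)&(h[...,1]<70)
        m=cv2.morphologyEx(m.astype(np.uint8),cv2.MORPH_OPEN,np.ones((2,2))) >0
        nn,lab,st,_=cv2.connectedComponentsWithStats(m.astype(np.uint8)); 
        mm=lab==1+np.argmax(st[1:,4]); print(n,k,rect(sub[mm]),mm.sum(),np.median(sub[mm][:,2]))
    # modules
    x0,y0,x1,y1=B[n]['dock']; sub=P[y0:y1,x0:x1]; m=(sub[...,2]>.076)&(sub[...,2]<.1)
    nn,lab,st,_=cv2.connectedComponentsWithStats(m.astype(np.uint8))
    for i in range(1,nn):
        if st[i,4]>15: q=sub[lab==i]; print(' mod',rect(q[q[:,2]>.08]),np.median(q[:,2]),st[i,4])
    x0,y0,x1,y1=B[n]['slab']; sub=P[y0:y1,x0:x1]; m=(sub[...,2]>.075)&(sub[...,2]<.1)
    nn,lab,st,_=cv2.connectedComponentsWithStats(m.astype(np.uint8))
    for i in range(1,nn):
        if st[i,4]>15: q=sub[lab==i]; print(' cap',rect(q),np.median(q[:,2]),st[i,4])
    am=(hsv[...,0]<20)&(hsv[...,1]>120)
E
python3 m.py
```

```text
scene dock [ 745.1 -161.4  119.8  747.6   84.9] 1731 0.044698505571735825
scene slab [705.6   2.6 336.8 900.8  37.2] 3960 0.009907304410492701
scene tray [ 765.7 -327.8  703.4  125.1    5.4] 492 0.021472990112679113
 mod [ 530.4 -146.9   34.    26.     6.1] 0.08538071417894438 132
 mod [ 579.5 -142.5   34.3   26.2    5.4] 0.08525718233098656 142
 mod [ 629.1 -138.5   34.2   27.1    6.4] 0.08551741750172281 149
 cap [551.9 353.3  37.5  38.9  16.2] 0.08237520505815699 153
 cap [533.9 233.6  39.2  40.1  62.8] 0.0825515088193699 161
 cap [552.9 146.6  39.5  39.7  88.1] 0.08239788820056648 169
side dock [ 407.  -314.9  660.6  243.1   53.7] 1960 0.045154210858216914
side slab [ 502.9 -134.  1085.4  221.6   81.1] 3166 0.009980424527831211
side tray [ 440.1 -419.8  490.1  213.9   37.1] 1362 0.023971401663776593
 mod [ 626.4 -138.6   33.    26.4    8. ] 0.08578174738888711 191
 mod [ 576.4 -143.6   33.3   27.1    7.7] 0.08572997619179867 196
 mod [ 526.6 -147.5   31.6   26.4    5.7] 0.08581941279792388 202
 cap [547.  352.2  39.3  37.2  47.5] 0.08260177322447015 111
 cap [529.  231.6  38.5  37.7  73.9] 0.08240396081158252 132
 cap [548.1 145.4  37.9  38.5  73.6] 0.08263498949131687 151
```

```bash
sed -i "s/m=cv2.morphologyEx.*/m0=m; m=cv2.morphologyEx(m.astype(np.uint8),cv2.MORPH_OPEN,np.ones((2,2)))>0; m\&=m0/" m.py
cat >> m.py <<'E'
    # ribs: dark pixels on cap top, ray on z=.083
    x0,y0,x1,y1=B[n]['slab']; sub=P[y0:y1,x0:x1]; m=(sub[...,2]>.075)&(sub[...,2]<.1)
    nn,lab,st,_=cv2.connectedComponentsWithStats(cv2.dilate(m.astype(np.uint8),np.ones((3,3))))
    for i in range(1,nn):
        if st[i,4]<50: continue
        mi=(lab==i)&m
        dk=mi&(hsv[y0:y1,x0:x1,2]<90)
        C=sub[mi][:,:2].mean(0); D=sub[dk][:,:2].mean(0)-C; print(' rib',C.round(4),D.round(4),np.degrees(np.arctan2(D[1],D[0])).round(0),dk.sum())
E
python3 m.py | grep -v -E 'mod|cap'
```

```text
scene dock [ 532.1 -146.2  267.1   71.4    5. ] 1591 0.04474090801938446
scene slab [557.2 204.8 157.  390.3   1.7] 3561 0.009684390424584688
scene tray [ 529.3 -351.1  211.2  123.7    5.5] 325 0.02454203767278429
 rib [0.5529 0.3527] [-0.0089 -0.0047] -152.0 11
 rib [0.5359 0.2322] [ 0.0011 -0.0081] -82.0 9
 rib [0.5543 0.1456] [-0.0031 -0.0112] -105.0 10
 rib [0.7397 0.2201] [ 0.0044 -0.0026] -31.0 8
 rib [0.741  0.1249] [0.0055 0.0004] 4.0 4
side dock [ 528.2 -148.4  267.8   68.6    4.9] 1744 0.045212714893997696
side slab [554.5 201.3 157.6 384.4   1.7] 2974 0.00998929262171433
side tray [ 525.8 -353.2  210.7  124.3    5.4] 1035 0.02616002600714329
 rib [0.546 0.349] [-0.0033 -0.0069] -115.0 40
 rib [0.5288 0.2295] [-0.001  -0.0099] -96.0 39
 rib [0.5479 0.1426] [-0.0026 -0.0092] -106.0 45
```

```bash
python3 - <<'E'
from m import *
for n,(x0,y0,x1,y1) in dict(scene=(270,135,450,255),side=(195,95,335,225)).items():
    c,im,d=load(n); save('b_'+n,cv2.resize(im[y0:y1,x0:x1],None,fx=4,fy=4,interpolation=cv2.INTER_CUBIC))
E
python3 -c "
import cv2,numpy as np
a=cv2.imread('pics/b_scene.png');b=cv2.imread('pics/b_side.png');print(a.shape,b.shape)"
```

```text
scene dock [ 532.1 -146.2  267.1   71.4    5. ] 1591 0.04474090801938446
scene slab [557.2 204.8 157.  390.3   1.7] 3561 0.009684390424584688
scene tray [ 529.3 -351.1  211.2  123.7    5.5] 325 0.02454203767278429
 mod [ 530.4 -146.9   34.    26.     6.1] 0.08538071417894438 132
 mod [ 579.5 -142.5   34.3   26.2    5.4] 0.08525718233098656 142
 mod [ 629.1 -138.5   34.2   27.1    6.4] 0.08551741750172281 149
 cap [551.9 353.3  37.5  38.9  16.2] 0.08237520505815699 153
 cap [533.9 233.6  39.2  40.1  62.8] 0.0825515088193699 161
 cap [552.9 146.6  39.5  39.7  88.1] 0.08239788820056648 169
 rib [0.5529 0.3527] [-0.0089 -0.0047] -152.0 11
 rib [0.5359 0.2322] [ 0.0011 -0.0081] -82.0 9
 rib [0.5543 0.1456] [-0.0031 -0.0112] -105.0 10
 rib [0.7397 0.2201] [ 0.0044 -0.0026] -31.0 8
 rib [0.741  0.1249] [0.0055 0.0004] 4.0 4
side dock [ 528.2 -148.4  267.8   68.6    4.9] 1744 0.045212714893997696
side slab [554.5 201.3 157.6 384.4   1.7] 2974 0.00998929262171433
side tray [ 525.8 -353.2  210.7  124.3    5.4] 1035 0.02616002600714329
 mod [ 626.4 -138.6   33.    26.4    8. ] 0.08578174738888711 191
 mod [ 576.4 -143.6   33.3   27.1    7.7] 0.08572997619179867 196
 mod [ 526.6 -147.5   31.6   26.4    5.7] 0.08581941279792388 202
 cap [547.  352.2  39.3  37.2  47.5] 0.08260177322447015 111
 cap [529.  231.6  38.5  37.7  73.9] 0.08240396081158252 132
 cap [548.1 145.4  37.9  38.5  73.6] 0.08263498949131687 151
 rib [0.546 0.349] [-0.0033 -0.0069] -115.0 40
 rib [0.5288 0.2295] [-0.001  -0.0099] -96.0 39
 rib [0.5479 0.1426] [-0.0026 -0.0092] -106.0 45
(480, 720, 3) (520, 560, 3)
```

View pics/b_scene.png

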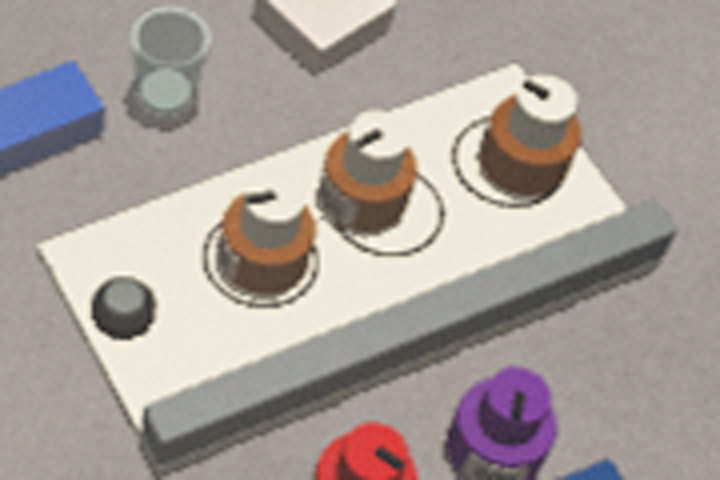

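The enlarged crop confirms three amber bottles on the slab, with cap ribs at (262,197), (369,137) and (537,91) pointing roughly to world −y. The red and purple look-alikes stand behind the reader bar. All heights fit the text: dock 45, modules 86, slab 10 and caps 83 mm. I'll move over the reader first, then look with the wrist camera.

```bash
cat >> h.py <<'E'
def to(p,yaw=None,s=None):
    "yaw: world heading (deg) of tool y; returns levelled rotvec(deg) and shift (cm) in tool axes"
    s=s or env.get_state(); T=q2R(s['orientation'])
    sh=T.T@(np.array(p)-s['tcp_pos'])*100
    cur=np.degrees(np.arctan2(T[1,1],T[0,1]))
    yaw=cur if yaw is None else yaw
    a=np.radians(yaw); y=np.array([np.cos(a),np.sin(a),0]); z=np.array([0,0,-1]); x=np.cross(y,z)
    rv=np.degrees(R.from_matrix(T.T@np.c_[x,y,z]).as_rotvec())
    print('t%.1f yaw%.1f pos%s gap%.4f gf%.1f F%s | turn %s shift %s'%(s['clock'],cur,s['tcp_pos'].round(4),s['finger_gap'],s['grip_force'],np.round(s['wrist_force'],1),rv.round(2),sh.round(2)))
E
python3 -c "
from h import *
to((.50,.22,.25),95)"
```

```text
t0.1 yaw69.0 pos[0.206  0.5364 0.1967] gap0.0858 gf0.0 F[ 0.4 -0.1  0.3] | turn [ -0.08  -0.03 -26.02] shift [-38.79 -19.    -5.31]
```

carry_out --steps '[[[0,0,-4],[-5.5,-2.7,-0.8],0],[[0,0,-8],[-11,-5.4,-1.5],0],[[0,0,-12],[-16.5,-8.1,-2.3],0],[[0,0,-16],[-22,-10.8,-3],0],[[0,0,-20],[-27.5,-13.5,-3.8],0],[[0,0,-23],[-33,-16.2,-4.5],0],[[0,0,-26],[-38.8,-19,-5.3],0],[[0,0,-26],[-38.8,-19,-5.3],0]]' --force 40

```text
clock: 1.15
tcp_pos: [0.5031, 0.217, 0.2502]
orientation: [0.0, -0.04, 0.999, -0.0]
wrist_force: [-0.4, 0.2, 1.1]
finger_gap: 0.0857
grip_force: 0.0
```

```bash
python3 - <<'E'
from h import *
to((.53,-.16,.25),95)
c,im,d=cam('wrist'); save('w1',im); np.savez('w1',im=im,d=d,c=np.array([c],dtype=object)); print(c['origin'])
E
```

```text
t1.1 yaw94.6 pos[0.5031 0.217  0.2502] gap0.0857 gf0.0 F[-0.4  0.2  1.1] | turn [-0.03  0.04 -0.36] shift [ 3.70e-01 -3.78e+01  3.00e-02]
[0.43351658 0.21197193 0.42594948]
```

View pics/w1.png

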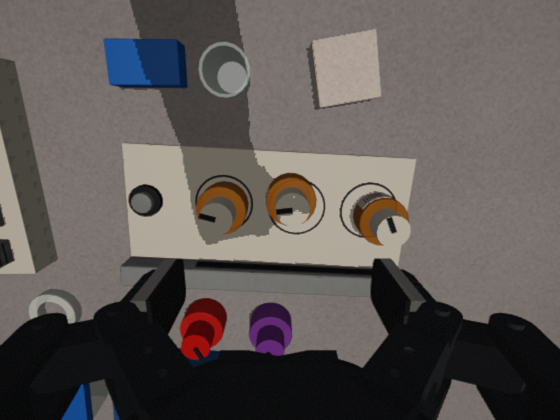

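The wrist view shows the slab with the button at (145,200), bottles capped at (216,215), (293,208) and (394,229), and rings around (222,203), (297,206) and (371,210). Modules come first, so I'll go over the dock.

carry_out --steps '[[[0,0,0],[0,-5.5,0],0],[[0,0,0],[0,-11,0],0],[[0,0,0],[0,-16.5,0],0],[[0,0,0],[0,-22,0],0],[[0,0,0],[0,-27.5,0],0],[[0,0,0],[0,-33,0],0],[[0,0,0],[0,-37.8,0],0],[[0,0,0],[0,-37.8,0],0]]'

```text
clock: 2.2
tcp_pos: [0.533, -0.1577, 0.2495]
orientation: [-0.001, -0.042, 0.999, 0.0]
wrist_force: [0.2, 0.6, 0.2]
finger_gap: 0.0857
grip_force: 0.0
```

```bash
python3 - <<'E'
from h import *
to((.53,-.147,.1),95)
c,im,d=cam('wrist'); save('w2',im); np.savez('w2',im=im,d=d,c=np.array([c],dtype=object)); P=cloud(c,d)
m=((P[...,2]>.076)&(P[...,2]<.1)&(P[...,1]<-.05)&(d>0)).astype(np.uint8)
n,lab,st,_=cv2.connectedComponentsWithStats(m)
for i in range(1,n):
    if st[i,4]>100:
        q=P[lab==i]; uv=np.argwhere(lab==i).mean(0)[::-1]; print(uv.round(),cv2.minAreaRect((q[:,:2]*1000).astype(np.float32)),np.median(q[:,2]))
m=((P[...,2]>.035)&(P[...,2]<.052)&(P[...,1]<-.05)&(P[...,1]>-.22)&(d>0)); q=P[m]; print('dock',cv2.minAreaRect((q[:,:2]*1000).astype(np.float32)),np.median(q[:,2]))
m=((P[...,2]>.02)&(P[...,2]<.034)&(P[...,1]<-.24)&(d>0)); q=P[m]; print('tray',cv2.minAreaRect((q[:,:2]*1000).astype(np.float32)),np.percentile(q[:,2],[50,95]))
E
```

```text
t2.2 yaw94.8 pos[ 0.533  -0.1577  0.2495] gap0.0857 gf0.0 F[0.2 0.6 0.2] | turn [ 0.03 -0.06 -0.19] shift [ 0.19  1.09 14.95]
[288. 180.] ((527.3003540039062, -145.74635314941406), (32.48046112060547, 25.834964752197266), 4.954043865203857) 0.08527180193562056
[288. 223.] ((576.3181762695312, -141.7484588623047), (31.11644172668457, 25.590810775756836), 4.774688720703125) 0.08538956398324687
[288. 262.] ((626.0471801757812, -137.1510772705078), (31.8497257232666, 26.518627166748047), 5.214356899261475) 0.08515455962595109
dock ((576.8560791015625, -149.52613830566406), (113.76227569580078, 376.253662109375), 85.38521575927734) 0.0444025939393895
tray ((666.9716796875, -332.30389404296875), (194.15235900878906, 504.4341735839844), 88.25537109375) [0.02665199 0.02975675]
```

View pics/w2.png

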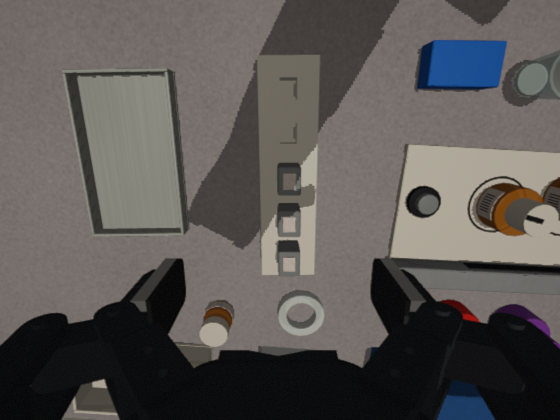

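The wrist view agrees: module heads at (288,180), (288,223) and (288,262), and the tray at (130,150). Heights are 85 mm, sizes are 32x26, and there are three modules. I'll take the farthest module first.

carry_out --steps '[[[0,0,0],[-5,0.6,1],0],[[0,0,0],[-9.5,1.2,4],0],[[0,0,0],[-9.5,1.2,10],0],[[0,0,0],[-9.5,1.2,15],0],[[0,0,0],[-9.5,1.2,18],0],[[0,0,0],[-9.5,1.2,19.5],0],[[0,0,0],[-9.5,1.2,19.5],60],[[0,0,0],[-9.5,1.2,19.5],60]]' --force 60

```text
clock: 3.25
tcp_pos: [0.628, -0.1358, 0.0573]
orientation: [0.001, -0.044, 0.999, -0.0]
wrist_force: [0.6, -1.3, 0.8]
finger_gap: 0.0651
grip_force: 0.0
```

```bash
python3 - <<'E'
from h import *
to((.6265,-.138,.054),95)
c,im,d=cam('side'); save('s2',cv2.resize(im[200:300,220:380],None,fx=4,fy=4))
E
```

```text
t3.2 yaw95.0 pos[ 0.628  -0.1358  0.0573] gap0.0651 gf0.0 F[ 0.6 -1.3  0.8] | turn [-0.06  0.15  0.02] shift [ 0.17 -0.2   0.33]
```

View pics/s2.png

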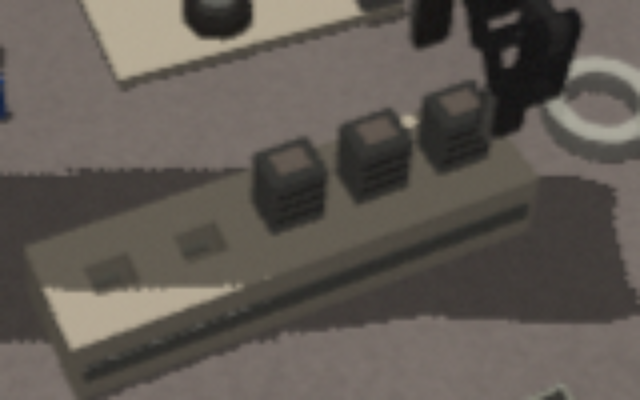

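The picture shows the fingers straddling the far module at (455,125), above the dock top. I'll close and pull.

carry_out --steps '[[[0,0,0],[0.1,-0.2,0],160],[[0,0,0],[0.1,-0.2,0],255],[[0,0,0],[0.1,-0.2,0],255],[[0,0,0],[0.1,-0.2,0],255],[[0,0,0],[0.1,-0.2,-0.6],255],[[0,0,0],[0.1,-0.2,-1.5],255],[[0,0,0],[0.1,-0.2,-4],255],[[0,0,0],[0.1,-0.2,-8],255]]' --force 60

```text
clock: 4.3
tcp_pos: [0.625, -0.1378, 0.1355]
orientation: [-0.001, -0.044, 0.999, 0.001]
wrist_force: [0.7, 0.0, 0.3]
finger_gap: 0.0001
grip_force: 0.0
```

```bash
python3 - <<'E'
from h import *
to((.588,-.345,.130),95.5)
E
```

```text
t4.3 yaw95.0 pos[ 0.625  -0.1378  0.1355] gap0.0001 gf0.0 F[0.7 0.  0.3] | turn [ 0.06 -0.13 -0.51] shift [  5.49 -20.32   0.54]
```

The grip came up empty, so I'll check the module and retry lower, verifying the grip before pulling.

```bash
python3 - <<'E'
from h import *
to((.6265,-.138,.0515),95)
for n in ('side','scene'):
    c,im,d=cam(n); P=cloud(c,d)
    m=((P[...,2]>.076)&(P[...,2]<.1)&(P[...,1]<-.05)&(P[...,1]>-.25)&(P[...,0]<.7)&(d>0)).astype(np.uint8)
    k,lab,st,_=cv2.connectedComponentsWithStats(m)
    for i in range(1,k):
        if st[i,4]>20:
            q=P[lab==i]; print(n,cv2.minAreaRect((q[:,:2]*1000).astype(np.float32)),np.median(q[:,2]),st[i,4])
E
```

```text
t4.3 yaw95.0 pos[ 0.625  -0.1378  0.1355] gap0.0001 gf0.0 F[0.7 0.  0.3] | turn [ 0.06 -0.13 -0.01] shift [-0.17 -0.04  8.4 ]
side ((625.8244018554688, -138.73822021484375), (33.31248092651367, 28.49566650390625), 1.5663405656814575) 0.08583060884896432 189
side ((575.6512451171875, -143.07611083984375), (32.371971130371094, 27.933300018310547), 5.926146030426025) 0.08574461719518439 198
side ((525.9697265625, -148.35108947753906), (32.492374420166016, 27.835018157958984), 7.471556186676025) 0.08588717056657025 203
side ((16.022869110107422, -71.00850677490234), (74.57915496826172, 25.565166473388672), 13.546897888183594) 0.08752298806635905 441
scene ((579.922119140625, -143.2168731689453), (34.0120964050293, 26.004676818847656), 7.46608829498291) 0.085281920344501 108
scene ((630.293701171875, -138.41995239257812), (33.670345306396484, 26.47743034362793), 5.840366840362549) 0.08562653218088073 150
```

carry_out --steps '[[[0,0,0],[0,0,0],0],[[0,0,0],[0,0,0],0],[[0,0,0],[0,0,0],0],[[0,0,0],[0,0,2],0],[[0,0,0],[0,0,5],0],[[0,0,0],[0,0,7],0],[[0,0,0],[0,0,8.5],0],[[0,0,0],[0,0,8.5],0]]'

```text
clock: 5.4
tcp_pos: [0.6247, -0.1377, 0.0488]
orientation: [-0.001, -0.043, 0.999, 0.001]
wrist_force: [-0.4, -0.5, 0.8]
finger_gap: 0.0856
grip_force: 0.0
```

carry_out --steps '[[[0,0,0],[-0.2,0,0],255],[[0,0,0],[-0.2,0,0],255],[[0,0,0],[-0.2,0,0],255],[[0,0,0],[-0.2,0,0],255],[[0,0,0],[-0.2,0,0],255],[[0,0,0],[-0.2,0,0],255],[[0,0,0],[-0.2,0,0],255],[[0,0,0],[-0.2,0,-0.3],255]]' --force 80

```text
clock: 6.4
tcp_pos: [0.628, -0.1347, 0.0544]
orientation: [0.001, -0.045, 0.999, 0.002]
wrist_force: [0.6, 0.0, -0.5]
finger_gap: -0.0003
grip_force: 0.0
```

```bash
python3 - <<'E'
from h import *
to((.6265,-.138,.0515),95)
c,im,d=cam('side'); a=cv2.resize(im[190:290,270:370],None,fx=4,fy=4)
c,im,d=cam('scene'); b=cv2.resize(im[190:290,190:290],None,fx=4,fy=4)
save('s3',np.hstack([a,b]))
E
```

```text
t6.4 yaw95.2 pos[ 0.628  -0.1347  0.0544] gap-0.0003 gf0.0 F[ 0.6  0.  -0.5] | turn [0.21 0.08 0.15] shift [ 0.18 -0.31  0.29]
```

View pics/s3.png

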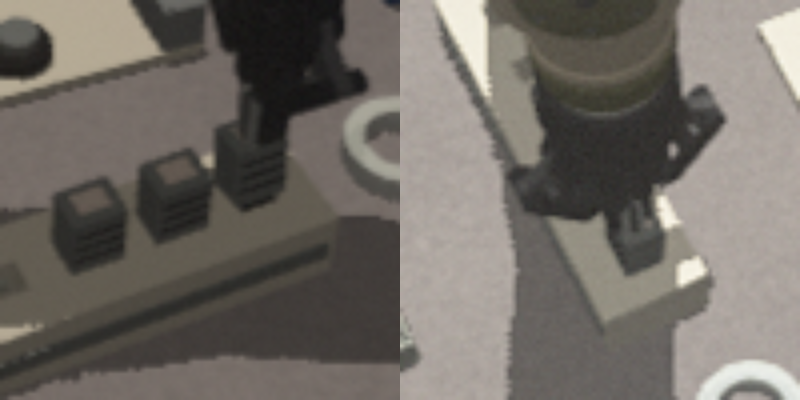

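```bash
python3 - <<'E'
from h import *
for n,(x0,y0,x1,y1) in dict(side=(318,195,365,245),scene=(235,225,265,262)).items():
    c,im,d=cam(n); P=cloud(c,d)[y0:y1,x0:x1]; g=im[y0:y1,x0:x1].mean(2)
    for z in np.arange(.06,.15,.01):
        m=(abs(P[...,2]-z)<.005)&(abs(P[...,0]-.628)<.06)&(abs(P[...,1]+.135)<.06); q=P[m]
        if len(q): print(n,z.round(3),len(q),q.min(0).round(3),q.max(0).round(3))
print(env.get_state()['joint_pos'])
E
```

```text
side 0.06 64 [ 0.584 -0.155  0.055] [ 0.643 -0.129  0.065]
side 0.07 72 [ 0.583 -0.156  0.065] [ 0.641 -0.131  0.075]
side 0.08 85 [ 0.582 -0.156  0.075] [ 0.643 -0.129  0.085]
side 0.09 100 [ 0.584 -0.155  0.085] [ 0.642 -0.13   0.095]
side 0.1 36 [ 0.615 -0.155  0.095] [ 0.634 -0.134  0.105]
side 0.11 41 [ 0.616 -0.153  0.105] [ 0.634 -0.125  0.115]
side 0.12 30 [ 0.615 -0.153  0.115] [ 0.625 -0.126  0.124]
side 0.13 27 [ 0.613 -0.163  0.125] [ 0.621 -0.113  0.135]
side 0.14 104 [ 0.611 -0.176  0.135] [ 0.638 -0.105  0.145]
scene 0.06 21 [ 0.621 -0.152  0.056] [ 0.646 -0.127  0.065]
scene 0.07 22 [ 0.616 -0.152  0.065] [ 0.646 -0.126  0.074]
scene 0.08 47 [ 0.617 -0.152  0.075] [ 0.646 -0.124  0.085]
scene 0.09 30 [ 0.634 -0.149  0.085] [ 0.648 -0.124  0.095]
scene 0.1 22 [ 0.628 -0.153  0.095] [ 0.642 -0.126  0.105]
scene 0.11 21 [ 0.633 -0.153  0.105] [ 0.642 -0.126  0.113]
scene 0.12 21 [ 0.635 -0.153  0.115] [ 0.642 -0.125  0.123]
scene 0.13 35 [ 0.624 -0.166  0.126] [ 0.644 -0.108  0.135]
scene 0.14 80 [ 0.621 -0.169  0.135] [ 0.645 -0.103  0.145]
[-3.41297405e-01  5.14923469e-01 -8.18162940e-03  1.04720347e+00
 -4.79118766e-04 -4.28119461e-01]
```

carry_out --steps '[[[0,0,0],[0,0,-2],255],[[0,0,0],[0,0,-5],255],[[0,0,0],[0,0,-10],255],[[0,0,0],[0,0,-12],255],[[0,0,0],[0,0,-12],255],[[0,0,0],[0,0,-12],255],[[0,0,0],[0,0,-12],255],[[0,0,0],[0,0,-12],255]]'

```text
clock: 7.6
tcp_pos: [0.6273, -0.1378, 0.1721]
orientation: [-0.001, -0.043, 0.999, 0.0]
wrist_force: [0.2, 0.1, 0.2]
finger_gap: 0.0004
grip_force: 0.0
```

```bash
cat > f.py <<'E'
from h import *
s=env.get_state(); t=s['tcp_pos']; to(t)
for n in ('side','scene'):
    c,im,d=cam(n); P=cloud(c,d); r=P-t
    for z in np.arange(-.02,.08,.01):
        m=(abs(r[...,2]-z)<.005)&(abs(r[...,0])<.06)&(abs(r[...,1])<.08)&(d>0); q=r[m]
        if len(q)>4: print(n,z.round(3),len(q),q.min(0).round(3),q.max(0).round(3))
    m=((P[...,2]>.078)&(P[...,2]<.1)&(P[...,1]<-.05)&(P[...,1]>-.25)&(P[...,0]<.7)&(d>0)).astype(np.uint8)
    k,lab,st,_=cv2.connectedComponentsWithStats(m)
    for i in range(1,k):
        if st[i,4]>20:
            q=P[lab==i]; print(n,cv2.minAreaRect((q[:,:2]*1000).astype(np.float32)),np.median(q[:,2]),st[i,4])
E
python3 f.py
```

```text
t7.6 yaw95.0 pos[ 0.6273 -0.1378  0.1721] gap0.0004 gf0.0 F[0.2 0.1 0.2] | turn [ 0.05 -0.11  0.  ] shift [0. 0. 0.]
side 0.04 31 [-0.013 -0.015  0.036] [0.006 0.004 0.045]
side 0.05 61 [-0.012 -0.017  0.045] [0.007 0.011 0.055]
side 0.06 60 [-0.013 -0.016  0.055] [0.007 0.013 0.065]
side 0.07 32 [-0.014 -0.016  0.065] [-0.003  0.005  0.074]
side ((626.2034912109375, -138.6355438232422), (32.311954498291016, 28.995929718017578), 6.845992565155029) 0.08594848613492256 179
side ((575.910400390625, -143.374755859375), (32.05137634277344, 27.31553077697754), 3.9141104221343994) 0.08574615066663344 186
side ((526.798583984375, -147.16818237304688), (32.76426696777344, 27.826414108276367), 5.869231224060059) 0.08583179623133946 188
side ((17.475446701049805, -69.52076721191406), (74.21183013916016, 24.1258602142334), 14.176413536071777) 0.08854893192161073 407
scene 0.04 18 [ 0.007 -0.012  0.037] [0.014 0.009 0.045]
scene 0.05 29 [-0.    -0.015  0.045] [0.013 0.012 0.054]
scene 0.06 38 [ 0.001 -0.015  0.055] [0.014 0.013 0.065]
scene 0.07 20 [ 0.006 -0.014  0.066] [0.014 0.005 0.074]
scene ((544.6239624023438, -148.9112091064453), (22.72381591796875, 8.406403541564941), 78.43106079101562) 0.08361988762599093 24
scene ((579.883056640625, -142.57591247558594), (34.133785247802734, 27.047412872314453), 3.4759812355041504) 0.08527088030029317 137
scene ((629.2916870117188, -137.662109375), (32.57051086425781, 26.084949493408203), 7.024729251861572) 0.08546605966809318 145
```

By depth, the real fingertips stand about 36 mm above the reported TCP, so both grips closed over the module's top. I'll measure that more finely and then use it.

```bash
python3 - <<'E'
from h import *
s=env.get_state(); t=s['tcp_pos']
for n in ('side','scene'):
    c,im,d=cam(n); P=cloud(c,d); r=P-t
    m=(r[...,2]>-.05)&(r[...,2]<.07)&(abs(r[...,0])<.03)&(abs(r[...,1])<.03)&(d>0); q=r[m]
    print(n,m.sum(),np.sort(q[:,2])[:12].round(4))
to((.6265,-.138,.018),95)
E
```

```text
side 172 [0.0339 0.0348 0.0354 0.0359 0.0359 0.0364 0.0366 0.0381 0.0392 0.0392
 0.0393 0.0397]
scene 92 [0.0376 0.0377 0.038  0.0393 0.0393 0.0395 0.0409 0.0431 0.0437 0.0437
 0.0444 0.0445]
t7.8 yaw95.0 pos[ 0.6278 -0.1379  0.173 ] gap0.0000 gf0.0 F[-0.5  0.4  0.3] | turn [ 0.02 -0.02 -0.01] shift [ 0.12  0.   15.5 ]
```

carry_out --steps '[[[0,0,0],[0,0,0],0],[[0,0,0],[0,0,0],0],[[0,0,0],[0,0,3],0],[[0,0,0],[0,0,6],0],[[0,0,0],[0,0,9],0],[[0,0,0],[0,0,11],0],[[0,0,0],[0,0,12.5],0],[[0,0,0],[0,0,12.5],0]]'

```text
clock: 8.8
tcp_pos: [0.6271, -0.1377, 0.0473]
orientation: [-0.001, -0.043, 0.999, 0.0]
wrist_force: [-0.0, -0.1, -0.5]
finger_gap: 0.0855
grip_force: 0.0
```

carry_out --steps '[[[0,0,0],[0,0,1.5],0],[[0,0,0],[0,0,3],0],[[0,0,0],[0,0,3],0],[[0,0,0],[0,0,3],255],[[0,0,0],[0,0,3],255],[[0,0,0],[0,0,3],255],[[0,0,0],[0,0,3],255],[[0,0,0],[0,0,3],255]]' --force 60

```text
clock: 9.8
tcp_pos: [0.6283, -0.138, 0.0189]
orientation: [0.0, -0.044, 0.999, -0.0]
wrist_force: [0.3, 0.5, 2.8]
finger_gap: 0.0254
grip_force: 59.0
```

Gripped at 25 mm. Pulling up, slowly at first.

carry_out --steps '[[[0,0,0],[0,0,-0.4],255],[[0,0,0],[0,0,-0.8],255],[[0,0,0],[0,0,-1.2],255],[[0,0,0],[0,0,-2.5],255],[[0,0,0],[0,0,-4.5],255],[[0,0,0],[0,0,-6.5],255],[[0,0,0],[0,0,-7],255],[[0,0,0],[0,0,-7],255]]'

```text
clock: 10.8
tcp_pos: [0.6283, -0.138, 0.0892]
orientation: [0.001, -0.044, 0.999, -0.0]
wrist_force: [-0.4, 0.2, -0.4]
finger_gap: 0.0257
grip_force: 60.4
```

```bash
python3 - <<'E'
from h import *
to((.588,-.347,.088),95)
E
```

```text
t10.8 yaw95.0 pos[ 0.6283 -0.138   0.0892] gap0.0257 gf60.4 F[-0.4  0.2 -0.4] | turn [-0.02  0.08 -0.01] shift [  5.84 -20.47   0.12]
```

carry_out --steps '[[[0,0,0],[1,-3.5,0],255],[[0,0,0],[2.5,-8.5,0],255],[[0,0,0],[4,-13.5,0],255],[[0,0,0],[5.5,-18.5,0],255],[[0,0,0],[5.8,-20.4,0],255],[[0,0,0],[5.8,-20.4,1.5],255],[[0,0,0],[5.8,-20.4,4],255],[[0,0,0],[5.8,-20.4,6],255]]'

```text
clock: 11.8
tcp_pos: [0.5874, -0.3432, 0.0258]
orientation: [-0.001, -0.045, 0.999, 0.001]
wrist_force: [-0.9, 0.6, -0.3]
finger_gap: 0.0252
grip_force: 60.3
```

carry_out --steps '[[[0,0,0],[0,0,1.0],255],[[0,0,0],[0,0,1.9],255],[[0,0,0],[0,0,2.0],255],[[0,0,0],[0,0,2.0],255],[[0,0,0],[0,0,2.0],120],[[0,0,0],[0,0,2.0],0],[[0,0,0],[0,0,2.0],0],[[0,0,0],[0,0,2.0],0]]'

```text
clock: 12.8
tcp_pos: [0.5879, -0.3464, 0.0085]
orientation: [0.0, -0.043, 0.999, -0.0]
wrist_force: [0.1, -0.9, 0.5]
finger_gap: 0.0853
grip_force: 0.0
```

```bash
python3 - <<'E'
from h import *
to((.577,-.1425,.018),95)
E
```

```text
t12.8 yaw95.0 pos[ 0.5879 -0.3464  0.0085] gap0.0853 gf0.0 F[ 0.1 -0.9  0.5] | turn [-0.    0.01 -0.02] shift [-0.69 20.4  -0.95]
```

carry_out --steps '[[[0,0,0],[0,0,-4.5],0],[[0,0,0],[0,0,-9],0],[[0,0,0],[-0.2,5,-9],0],[[0,0,0],[-0.4,10,-9],0],[[0,0,0],[-0.6,15,-9],0],[[0,0,0],[-0.7,20.4,-9],0],[[0,0,0],[-0.7,20.4,-8.5],0],[[0,0,0],[-0.7,20.4,-5],0]]'

```text
clock: 13.8
tcp_pos: [0.5799, -0.1432, 0.0607]
orientation: [0.003, -0.044, 0.999, -0.002]
wrist_force: [0.7, 0.1, -0.3]
finger_gap: 0.0858
grip_force: 0.0
```

```bash
python3 - <<'E'
from h import *
to((.577,-.1425,.018),95)
E
```

```text
t13.8 yaw95.1 pos[ 0.5799 -0.1432  0.0607] gap0.0858 gf0.0 F[ 0.7  0.1 -0.3] | turn [-0.19  0.35  0.06] shift [0.31 0.11 4.27]
```

carry_out --steps '[[[0,0,0],[0.1,0,2],0],[[0,0,0],[0.1,0,4],0],[[0,0,0],[0.1,0,4],0],[[0,0,0],[0.1,0,4],255],[[0,0,0],[0.1,0,4],255],[[0,0,0],[0.1,0,4],255],[[0,0,0],[0.1,0,4],255],[[0,0,0],[0.1,0,4],255]]' --force 60

```text
clock: 14.8
tcp_pos: [0.5767, -0.1426, 0.0192]
orientation: [0.001, -0.044, 0.999, -0.0]
wrist_force: [-0.7, -0.5, 5.0]
finger_gap: 0.025
grip_force: 59.2
```

carry_out --steps '[[[0,0,0],[0,0,-0.4],255],[[0,0,0],[0,0,-0.8],255],[[0,0,0],[0,0,-1.2],255],[[0,0,0],[0,0,-2.5],255],[[0,0,0],[0,0,-4.5],255],[[0,0,0],[0,0,-6.5],255],[[0,0,0],[0,0,-7],255],[[0,0,0],[0,0,-7],255]]'

```text
clock: 15.8
tcp_pos: [0.5763, -0.1424, 0.089]
orientation: [0.001, -0.044, 0.999, -0.0]
wrist_force: [-0.1, -0.5, -0.4]
finger_gap: 0.0251
grip_force: 60.4
```

```bash
python3 - <<'E'
from h import *
to((.5275,-.352,.088),95)
E
```

```text
t15.8 yaw95.0 pos[ 0.5763 -0.1424  0.089 ] gap0.0251 gf60.4 F[-0.1 -0.5 -0.4] | turn [-0.01  0.06 -0.01] shift [  6.69 -20.45   0.1 ]
```

carry_out --steps '[[[0,0,0],[1.2,-3.5,0],255],[[0,0,0],[2.9,-8.5,0],255],[[0,0,0],[4.6,-13.5,0],255],[[0,0,0],[6.2,-18.5,0],255],[[0,0,0],[6.7,-20.4,0],255],[[0,0,0],[6.7,-20.4,1],255],[[0,0,0],[6.7,-20.4,3.5],255],[[0,0,0],[6.7,-20.4,6],255]]'

```text
clock: 16.8
tcp_pos: [0.5272, -0.3491, 0.0269]
orientation: [-0.0, -0.045, 0.999, 0.001]
wrist_force: [0.4, -0.3, -1.1]
finger_gap: 0.0253
grip_force: 63.5
```

carry_out --steps '[[[0,0,0],[0,0,1.0],255],[[0,0,0],[0,0,1.9],255],[[0,0,0],[0,0,2.0],255],[[0,0,0],[0,0,2.0],255],[[0,0,0],[0,0,2.0],120],[[0,0,0],[0,0,2.0],0],[[0,0,0],[0,0,2.0],0],[[0,0,0],[0,0,2.0],0]]'

```text
clock: 17.8
tcp_pos: [0.5271, -0.3516, 0.0084]
orientation: [0.0, -0.043, 0.999, 0.0]
wrist_force: [-0.3, -0.0, 0.1]
finger_gap: 0.0857
grip_force: 0.0
```

```bash
python3 - <<'E'
from h import *
to((.5275,-.1465,.018),95)
E
```

```text
t17.8 yaw95.0 pos[ 0.5271 -0.3516  0.0084] gap0.0857 gf0.0 F[-0.3 -0.   0.1] | turn [ 0.    0.01 -0.02] shift [-1.82 20.43 -0.96]
```

carry_out --steps '[[[0,0,0],[0,0,-4.5],0],[[0,0,0],[0,0,-9],0],[[0,0,0],[-0.4,5,-9],0],[[0,0,0],[-0.9,10,-9],0],[[0,0,0],[-1.4,15,-9],0],[[0,0,0],[-1.8,20.4,-9],0],[[0,0,0],[-1.8,20.4,-8.5],0],[[0,0,0],[-1.8,20.4,-5],0]]'

```text
clock: 18.8
tcp_pos: [0.5301, -0.1477, 0.0604]
orientation: [0.003, -0.044, 0.999, -0.002]
wrist_force: [0.9, -0.8, -0.6]
finger_gap: 0.0853
grip_force: 0.0
```

carry_out --steps '[[[0,0,0],[0,0,2],0],[[0,0,0],[0,0,4],0],[[0,0,0],[0,0,4],0],[[0,0,0],[0,0,4],255],[[0,0,0],[0,0,4],255],[[0,0,0],[0,0,4],255],[[0,0,0],[0,0,4],255],[[0,0,0],[0,0,4],255]]' --force 60

```text
clock: 19.8
tcp_pos: [0.5278, -0.1469, 0.0191]
orientation: [0.001, -0.044, 0.999, -0.0]
wrist_force: [-0.6, 0.2, 5.1]
finger_gap: 0.0254
grip_force: 59.1
```

carry_out --steps '[[[0,0,0],[0,0,-0.4],255],[[0,0,0],[0,0,-0.8],255],[[0,0,0],[0,0,-1.2],255],[[0,0,0],[0,0,-2.5],255],[[0,0,0],[0,0,-4.5],255],[[0,0,0],[0,0,-6.5],255],[[0,0,0],[0,0,-7],255],[[0,0,0],[0,0,-7],255]]'

```text
clock: 20.8
tcp_pos: [0.5276, -0.1467, 0.0889]
orientation: [0.001, -0.044, 0.999, -0.0]
wrist_force: [0.5, -0.1, -0.9]
finger_gap: 0.0255
grip_force: 60.5
```

```bash
python3 - <<'E'
from h import *
to((.468,-.3575,.088),95)
E
```

```text
t20.8 yaw95.0 pos[ 0.5276 -0.1467  0.0889] gap0.0255 gf60.5 F[ 0.5 -0.1 -0.9] | turn [-0.01  0.06 -0.01] shift [  7.77 -20.48   0.09]
```

carry_out --steps '[[[0,0,0],[1.4,-3.5,0],255],[[0,0,0],[3.3,-8.5,0],255],[[0,0,0],[5.2,-13.5,0],255],[[0,0,0],[7.1,-18.5,0],255],[[0,0,0],[7.8,-20.4,0],255],[[0,0,0],[7.8,-20.4,1],255],[[0,0,0],[7.8,-20.4,3.5],255],[[0,0,0],[7.8,-20.4,6],255]]'

```text
clock: 21.8
tcp_pos: [0.4674, -0.3543, 0.0269]
orientation: [-0.0, -0.044, 0.999, 0.001]
wrist_force: [-0.3, 0.3, 0.4]
finger_gap: 0.025
grip_force: 60.5
```

carry_out --steps '[[[0,0,0],[0,0,1.0],255],[[0,0,0],[0,0,1.9],255],[[0,0,0],[0,0,2.0],255],[[0,0,0],[0,0,2.0],255],[[0,0,0],[0,0,2.0],120],[[0,0,0],[0,0,2.0],0],[[0,0,0],[0,0,2.0],0],[[0,0,0],[0,0,2.0],0]]'

```text
clock: 22.8
tcp_pos: [0.4673, -0.3568, 0.0084]
orientation: [0.0, -0.043, 0.999, -0.0]
wrist_force: [0.8, -0.3, 0.9]
finger_gap: 0.0855
grip_force: 0.0
```

carry_out --steps '[[[0,0,0],[0,0,-4.5],0],[[0,0,0],[0,0,-9],0],[[0,0,0],[0,0,-15],0],[[0,0,0],[-1.5,6,-18],0],[[0,0,0],[-3,12,-18],0],[[0,0,0],[-4.5,18,-18],0],[[0,0,0],[-6,24,-18],0],[[0,0,0],[-6,24,-18],0]]'

```text
clock: 23.8
tcp_pos: [0.5062, -0.1086, 0.1887]
orientation: [0.0, -0.047, 0.999, 0.0]
wrist_force: [0.0, 0.4, -1.3]
finger_gap: 0.0856
grip_force: 0.0
```

```bash
python3 - <<'E'
from h import *
to((.50,.20,.20),91.7)
c,im,d=cam('side'); P=cloud(c,d); save('s4',im)
m=((P[...,2]>.055)&(P[...,2]<.1)&(P[...,1]<-.05)&(P[...,1]>-.45)&(P[...,0]<.7)&(P[...,0]>.35)&(d>0)).astype(np.uint8)
k,lab,st,_=cv2.connectedComponentsWithStats(m)
for i in range(1,k):
    if st[i,4]>20:
        q=P[lab==i]; print(cv2.minAreaRect((q[:,:2]*1000).astype(np.float32)),np.max(q[:,2]),st[i,4])
E
```

```text
t23.8 yaw95.3 pos[ 0.5062 -0.1086  0.1887] gap0.0856 gf0.0 F[ 0.   0.4 -1.3] | turn [0.04 0.01 3.63] shift [-2.25 30.79 -1.11]
((586.48779296875, -349.2515869140625), (33.5189094543457, 26.62126922607422), 4.460405349731445) 0.07852671890713558 360
((527.7201538085938, -354.1602783203125), (32.50944519042969, 27.07697868347168), 4.713006496429443) 0.07829583662819828 375
((466.7186279296875, -359.0265197753906), (32.19269943237305, 26.42076873779297), 6.385414123535156) 0.07891842838236718 391
```

All three modules stand in the tray and the dock is empty. Now the reader.

carry_out --steps '[[[0,0,1],[-0.5,5,0],0],[[0,0,2],[-1,10,0],0],[[0,0,3],[-1.5,16,0],0],[[0,0,3.6],[-2,22,0],0],[[0,0,3.6],[-2.2,28,0],0],[[0,0,3.6],[-2.2,30.8,-1],0],[[0,0,3.6],[-2.2,30.8,-1],0],[[0,0,3.6],[-2.2,30.8,-1],0]]'

```text
clock: 24.85
tcp_pos: [0.5019, 0.1948, 0.1981]
orientation: [-0.0, -0.011, 1.0, -0.0]
wrist_force: [0.5, -0.2, 0.4]
finger_gap: 0.0853
grip_force: 0.0
```

```bash
cat > b.py <<'E'
from h import *
import sys
def reader(n='wrist',im=None,save_as=None):
    c,im,d=cam(n); P=cloud(c,d); hsv=cv2.cvtColor(im,cv2.COLOR_RGB2HSV)
    if save_as: save(save_as,im)
    g=(P[...,0]>.42)&(P[...,0]<.64)&(P[...,1]>0)&(P[...,1]<.46)&(d>0)
    # slab top: pale pixels on the z=10 plane
    m=g&(abs(P[...,2]-.01)<.006)&(hsv[...,1]<60)
    k,lab,st,_=cv2.connectedComponentsWithStats(cv2.morphologyEx(m.astype(np.uint8),cv2.MORPH_CLOSE,np.ones((5,5))))
    mm=(lab==1+np.argmax(st[1:,4]))&m; q=P[mm]; print(n,'slab',np.round(np.hstack([np.ravel(v) for v in cv2.minAreaRect((q[:,:2]*1000).astype(np.float32))]),1),np.median(q[:,2]).round(4))
    m=(g&(P[...,2]>.077)&(P[...,2]<.095)).astype(np.uint8)
    k,lab,st,_=cv2.connectedComponentsWithStats(m)
    for i in range(1,k):
        if st[i,4]<60: continue
        cn,_=cv2.findContours((lab==i).astype(np.uint8),cv2.RETR_EXTERNAL,cv2.CHAIN_APPROX_NONE)
        q=onplane(c,cn[0][:,0,:],.083)[:,:2]*1000
        (cx,cy),r=cv2.minEnclosingCircle(q.astype(np.float32))
        e=cv2.fitEllipse(q.astype(np.float32))
        mk=cv2.erode((lab==i).astype(np.uint8),np.ones((3,3)))>0; V=hsv[...,2]
        thr=np.median(V[mk])*.55; dk=mk&(V<thr); C=np.array(e[0])
        if dk.sum()>3:
            vu=np.argwhere(dk)[:,::-1]; w=onplane(c,vu,.083)[:,:2]*1000-C
            D=w.mean(0); vv=cv2.fitLine(w.astype(np.float32),cv2.DIST_L2,0,.01,.01).ravel(); a2=np.array(vv[:2]); a2*=np.sign(a2@D)
            print('cap px',np.argwhere(lab==i).mean(0)[::-1].round(),'C',np.round(C,1),'axes',np.round(e[1],1),'z',np.median(P[lab==i][:,2]).round(4),'rib',D.round(1),'a_mean %.1f a_line %.1f n%d'%(np.degrees(np.arctan2(D[1],D[0])),np.degrees(np.arctan2(a2[1],a2[0])),dk.sum()))
if __name__=='__main__':
    to((.55,.24,.2)); reader(save_as=sys.argv[1])
E
python3 b.py w3
```

```text
t24.9 yaw91.3 pos[0.5019 0.1948 0.1981] gap0.0853 gf0.0 F[ 0.5 -0.2  0.4] | turn [-0.04 -0.01 -0.  ] shift [-4.91  4.41 -0.2 ]
wrist slab [554.  205.9 162.  390.    1.6] 0.0095
cap px [230. 240.] C [548.3 148.6] axes [38.4 40.1] z 0.0825 rib [-0.2 -9.4] a_mean -90.9 a_line -101.5 n119
cap px [436. 243.] C [546.8 354.1] axes [38.7 41.5] z 0.0823 rib [-7.3 -4.4] a_mean -148.8 a_line -121.7 n145
cap px [324. 248.] C [554.7 242.7] axes [38.5 40.4] z 0.0825 rib [ 3.1 -8.5] a_mean -70.3 a_line -77.0 n113
```

View pics/w3.png

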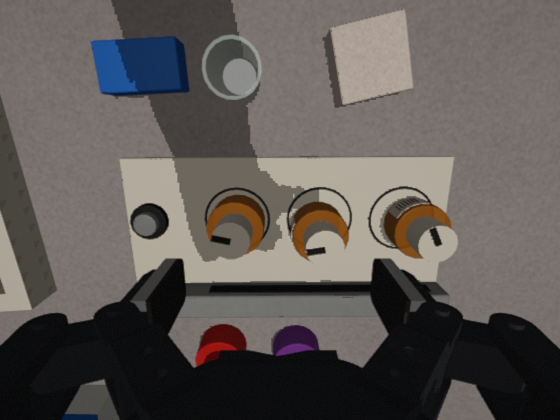

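The wrist view shows the middle bottle has been knocked, from (531,232) to (555,243) mm. The ribs are at (220,240), (316,251) and (435,237). I'll get sharper rib angles with a strict dark mask.

```bash
sed -i 's/thr=np.median(V\[mk\])\*.55/thr=45/; s/mk=cv2.erode((lab==i)/mk=cv2.erode(cv2.morphologyEx((lab==i).astype(np.uint8),cv2.MORPH_CLOSE,np.ones((7,7)))/' b.py
python3 b.py w4; sed -i 's/thr=45/thr=60/' b.py; python3 b.py w4b
```

```text
t24.9 yaw91.3 pos[0.5018 0.1946 0.198 ] gap0.0852 gf0.0 F[0.8 0.  0.1] | turn [-0.03 -0.02 -0.  ] shift [-4.92  4.43 -0.2 ]
wrist slab [554.1 206.2 162.  390.    1.6] 0.0095
cap px [230. 240.] C [548.5 148.6] axes [38.7 40.3] z 0.0825 rib [-0.4 -9.5] a_mean -92.5 a_line -100.8 n108
cap px [436. 243.] C [546.9 354.1] axes [38.7 41.5] z 0.0823 rib [-7.1 -2. ] a_mean -164.2 a_line -152.3 n91
cap px [324. 248.] C [554.6 242.7] axes [38.7 40.3] z 0.0824 rib [ 3.3 -8.3] a_mean -68.3 a_line -79.1 n84
t24.9 yaw91.2 pos[0.5017 0.1946 0.198 ] gap0.0857 gf0.0 F[-0.2  0.5 -0.5] | turn [-0.02 -0.03 -0.  ] shift [-4.93  4.44 -0.2 ]
wrist slab [554.  205.9 161.8 390.1   1.6] 0.0095
cap px [230. 240.] C [548.6 148.7] axes [38.7 40.2] z 0.0824 rib [-0.5 -9.6] a_mean -92.7 a_line -99.6 n119
cap px [436. 243.] C [546.9 354.1] axes [38.7 41.6] z 0.0824 rib [-7.  -2.1] a_mean -163.2 a_line -151.9 n104
cap px [324. 248.] C [554.7 242.7] axes [38.7 40.2] z 0.0824 rib [ 3.3 -8.3] a_mean -68.5 a_line -79.4 n89
```

carry_out --steps '[[[0,0,0],[-2.5,-2.5,2],0],[[0,0,0],[-4.7,-4.8,5],0],[[0,0,0],[-4.7,-4.8,9],0],[[0,0,0],[-4.7,-4.8,12],0],[[0,0,0],[-4.7,-4.8,14.5],0],[[0,0,0],[-4.7,-4.8,16.5],0],[[0,0,0],[-4.7,-4.8,18],0],[[0,0,0],[-4.7,-4.8,18],0]]'

```text
clock: 26.0
tcp_pos: [0.5486, 0.1487, 0.0173]
orientation: [-0.001, -0.012, 1.0, -0.0]
wrist_force: [-0.1, 0.7, 0.1]
finger_gap: 0.0858
grip_force: 0.0
```

carry_out --steps '[[[0,0,0],[0,0,0],120],[[0,0,0],[0,0,0],255],[[0,0,0],[0,0,0],255],[[0,0,0],[0,0,0],255],[[0,0,0],[0,0,0],255],[[0,0,0],[0,0,0],255],[[0,0,0],[0,0,0],255],[[0,0,0],[0,0,0],255]]' --force 40

```text
clock: 27.0
tcp_pos: [0.5504, 0.1496, 0.0195]
orientation: [0.001, -0.012, 1.0, 0.0]
wrist_force: [-0.4, -1.0, 6.7]
finger_gap: 0.0387
grip_force: 40.8
```

```bash
python3 -c "
from h import *
to((.5507,.1457,.03),193)"
```

```text
t27.0 yaw91.4 pos[0.5504 0.1496 0.0195] gap0.0387 gf40.8 F[-0.4 -1.   6.7] | turn [-1.0000e-01  1.0000e-01 -1.0161e+02] shift [-0.02 -0.39 -1.05]
```

carry_out --steps '[[[0,0,0],[0,0,-0.5],255],[[0,0,-10],[0,-0.2,-1],255],[[0,0,-20],[0,-0.4,-1],255],[[0,0,-30],[0,-0.4,-1],255],[[0,0,-40],[0,-0.4,-1],255],[[0,0,-50],[0,-0.4,-1],255],[[0,0,-60],[0,-0.4,-1],255],[[0,0,-70],[0,-0.4,-1],255]]'

```text
clock: 28.0
tcp_pos: [0.549, 0.1455, 0.028]
orientation: [-0.001, -0.586, 0.81, 0.0]
wrist_force: [-0.1, 0.5, -2.4]
finger_gap: 0.0389
grip_force: 40.3
```

```bash
python3 -c "
from h import *
to((.5507,.1455,.02),193)"
```

```text
t28.0 yaw161.7 pos[0.549  0.1455 0.028 ] gap0.0389 gf40.3 F[-0.1  0.5 -2.4] | turn [  0.08  -0.   -31.28] shift [-0.06 -0.16  0.8 ]
```

carry_out --steps '[[[0,0,-10],[0,0,0],255],[[0,0,-20],[0,-0.1,0],255],[[0,0,-31.5],[0,-0.1,0],255],[[0,0,-31.5],[0,-0.1,0.4],255],[[0,0,-31.5],[0,-0.1,0.9],255],[[0,0,-31.5],[0,-0.1,0.9],255],[[0,0,-31.5],[0,-0.1,0.9],100],[[0,0,-31.5],[0,-0.1,0.9],0]]'

```text
clock: 29.0
tcp_pos: [0.5506, 0.1452, 0.0192]
orientation: [-0.0, 0.782, -0.624, -0.0]
wrist_force: [0.2, -0.3, 0.8]
finger_gap: 0.0684
grip_force: 0.0
```

```bash
python3 -c "
from h import *
to((.5563,.243,.018),91.5)"
```

```text
t29.0 yaw-167.2 pos[0.5506 0.1452 0.0192] gap0.0684 gf0.0 F[ 0.2 -0.3  0.8] | turn [1.0000e-02 0.0000e+00 1.0134e+02] shift [-9.41 -2.74  0.12]
```

carry_out --steps '[[[0,0,0],[0,0,-2],0],[[0,0,10],[0,0,-7],0],[[0,0,20],[0,0,-12],0],[[0,0,30],[-3,-1,-15],0],[[0,0,40],[-6,-1.8,-15],0],[[0,0,50],[-9.4,-2.7,-15],0],[[0,0,60],[-9.4,-2.7,-15],0],[[0,0,70],[-9.4,-2.7,-15],0]]'

```text
clock: 30.0
tcp_pos: [0.5558, 0.2435, 0.1691]
orientation: [-0.0, -0.281, 0.96, 0.0]
wrist_force: [-0.2, 1.1, -0.0]
finger_gap: 0.0854
grip_force: 0.0
```

carry_out --steps '[[[0,0,10],[3,0,0],0],[[0,0,20],[5,0,0],0],[[0,0,31.5],[5,0,0],0],[[0,0,31.5],[5,0,0],0],[[0,0,31.5],[5,0,0],0],[[0,0,31.5],[5,0,0],0],[[0,0,31.5],[5,0,0],0],[[0,0,31.5],[5,0,0],0]]'

```text
clock: 31.0
tcp_pos: [0.514, 0.2157, 0.1694]
orientation: [-0.0, -0.012, 1.0, 0.0]
wrist_force: [0.4, 0.4, -0.1]
finger_gap: 0.0853
grip_force: 0.0
```

```bash
python3 b.py w5; python3 -c "
from h import *
to((.5565,.2435,.1),111)"
```

```text
t31.0 yaw91.4 pos[0.514  0.2157 0.1694] gap0.0853 gf0.0 F[ 0.4  0.4 -0.1] | turn [ 0. -0.  0.] shift [-3.66  2.34 -3.06]
wrist slab [553.9 206.  161.5 390.2   1.5] 0.0095
cap px [199. 239.] C [548.7 145.9] axes [38.6 40.7] z 0.0825 rib [10.6 -0.6] a_mean -3.4 a_line 1.3 n132
cap px [431. 242.] C [546.9 354.3] axes [38.8 41.3] z 0.0824 rib [-7.1 -2.2] a_mean -162.5 a_line -152.0 n129
cap px [306. 247.] C [554.8 243. ] axes [38.7 40.2] z 0.0824 rib [ 3.3 -8.8] a_mean -69.6 a_line -78.3 n117
t31.1 yaw91.4 pos[0.514  0.2156 0.1694] gap0.0853 gf0.0 F[-0.7 -0.   0.1] | turn [  0.    -0.   -19.59] shift [-4.32  2.68  6.94]
```

View pics/w5.png

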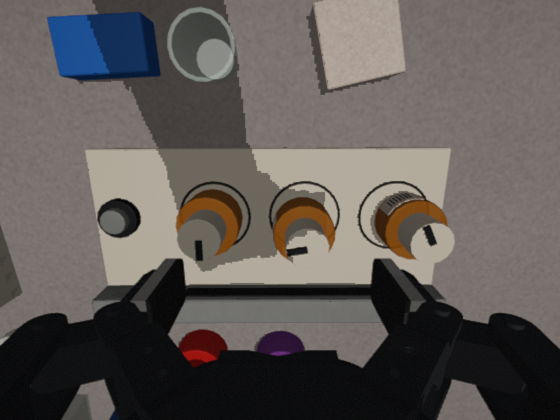

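Bottle0 now sits centred in its ring with its rib at (198,250) pointing to the bar (1.3° against the target 1.6°). Next is the middle bottle.

carry_out --steps '[[[0,0,0],[-2.2,1.4,1],0],[[0,0,0],[-4.3,2.7,3],0],[[0,0,0],[-4.3,2.7,7],0],[[0,0,0],[-4.3,2.7,11],0],[[0,0,0],[-4.3,2.7,14],0],[[0,0,0],[-4.3,2.7,15.1],0],[[0,0,0],[-4.3,2.7,15.1],0],[[0,0,0],[-4.3,2.7,15.1],0]]'

```text
clock: 32.05
tcp_pos: [0.5575, 0.244, 0.02]
orientation: [0.001, -0.012, 1.0, 0.0]
wrist_force: [0.5, -0.2, 1.0]
finger_gap: 0.0854
grip_force: 0.0
```

carry_out --steps '[[[0,0,0],[0,0,0],120],[[0,0,0],[0,0,0],255],[[0,0,0],[0,0,0],255],[[0,0,0],[0,0,0],255],[[0,0,0],[0,0,0],255],[[0,0,0],[0,0,0],255],[[0,0,0],[0,0,0],255],[[0,0,0],[0,0,0],255]]' --force 40

```text
clock: 33.05
tcp_pos: [0.5567, 0.2438, 0.0192]
orientation: [0.001, -0.012, 1.0, 0.0]
wrist_force: [-0.7, -0.7, 5.5]
finger_gap: 0.0389
grip_force: 40.1
```

```bash
python3 -c "
from h import *
to((.5479,.2457,.028),171.3)"
```

```text
t33.0 yaw91.4 pos[0.5567 0.2438 0.0192] gap0.0389 gf40.1 F[-0.7 -0.7  5.5] | turn [-3.000e-02  7.000e-02 -7.992e+01] shift [ 0.88  0.22 -0.88]
```

carry_out --steps '[[[0,0,0],[0,0,-0.5],255],[[0,0,-10],[0.4,0.1,-1],255],[[0,0,-20],[0.9,0.2,-1],255],[[0,0,-30],[0.9,0.2,-1],255],[[0,0,-40],[0.9,0.2,-1],255],[[0,0,-50],[0.9,0.2,-1],255],[[0,0,-60],[0.9,0.2,-1],255],[[0,0,-70],[0.9,0.2,-1],255]]'

```text
clock: 34.05
tcp_pos: [0.5468, 0.2454, 0.028]
orientation: [-0.0, -0.586, 0.81, 0.0]
wrist_force: [0.4, -0.4, -1.1]
finger_gap: 0.0387
grip_force: 40.3
```

```bash
python3 -c "
from h import *
to((.5479,.2457,.0192),171.3)"
```

```text
t34.0 yaw161.7 pos[0.5468 0.2454 0.028 ] gap0.0387 gf40.3 F[ 0.4 -0.4 -1.1] | turn [ 0.05 -0.03 -9.58] shift [-0.07 -0.1   0.88]
```

carry_out --steps '[[[0,0,-9.8],[0,-0.1,0],255],[[0,0,-9.8],[0,-0.1,0],255],[[0,0,-9.8],[0,-0.1,0.5],255],[[0,0,-9.8],[0,-0.1,0.9],255],[[0,0,-9.8],[0,-0.1,0.9],255],[[0,0,-9.8],[0,-0.1,0.9],255],[[0,0,-9.8],[0,-0.1,0.9],100],[[0,0,-9.8],[0,-0.1,0.9],0]]'

```text
clock: 35.05
tcp_pos: [0.5483, 0.2452, 0.0195]
orientation: [0.0, -0.651, 0.759, -0.0]
wrist_force: [0.1, 0.8, 0.2]
finger_gap: 0.0688
grip_force: 0.0
```

carry_out --steps '[[[0,0,0],[0,0,-2],0],[[0,0,10],[0,0,-6],0],[[0,0,20],[0,0,-10],0],[[0,0,30],[0,0,-12],0],[[0,0,40],[0,0,-12],0],[[0,0,50],[0,0,-12],0],[[0,0,60],[0,0,-12],0],[[0,0,70],[0,0,-12],0]]'

```text
clock: 36.05
tcp_pos: [0.5482, 0.2451, 0.1395]
orientation: [0.0, -0.095, 0.996, 0.0]
wrist_force: [0.2, -0.6, 0.3]
finger_gap: 0.0853
grip_force: 0.0
```

```bash
python3 -c "
from h import *
to((.548,.3555,.1),91.3)"
```

```text
t36.0 yaw100.8 pos[0.5482 0.2451 0.1395] gap0.0853 gf0.0 F[ 0.2 -0.6  0.3] | turn [0.01 0.02 9.55] shift [-2.05 10.84  3.95]
```

carry_out --steps '[[[0,0,5],[1,3,-1.5],0],[[0,0,9.5],[2.7,6.1,-3],0],[[0,0,9.5],[2.7,6.1,-3],0],[[0,0,9.5],[2.7,6.1,-3],0],[[0,0,9.5],[2.7,6.1,-3],0],[[0,0,9.5],[2.7,6.1,-3],0],[[0,0,9.5],[2.7,6.1,-3],0],[[0,0,9.5],[2.7,6.1,-3],0]]'

```text
clock: 37.05
tcp_pos: [0.51, 0.2995, 0.1693]
orientation: [-0.0, -0.015, 1.0, -0.0]
wrist_force: [-0.2, 0.0, 0.0]
finger_gap: 0.0856
grip_force: 0.0
```

```bash
python3 b.py w6; python3 -c "
from h import *
to((.548,.3555,.018),91.3)"
```

```text
t37.0 yaw91.7 pos[0.51   0.2995 0.1693] gap0.0856 gf0.0 F[-0.2  0.   0. ] | turn [-0.   -0.01 -0.  ] shift [-3.83 -6.06 -3.07]
wrist slab [554.  206.1 161.6 390.8   1.6] 0.0095
cap px [106. 240.] C [548.8 147. ] axes [39. 42.] z 0.0825 rib [10.4 -2. ] a_mean -11.1 a_line 0.7 n131
cap px [216. 241.] C [546.5 245.7] axes [38.5 40.6] z 0.0824 rib [10.4 -0.5] a_mean -2.5 a_line 0.5 n126
cap px [338. 244.] C [546.9 355.3] axes [38.6 40.4] z 0.0824 rib [-7.4 -3.7] a_mean -153.7 a_line -153.3 n113
t37.1 yaw91.7 pos[0.51   0.2996 0.1693] gap0.0854 gf0.0 F[-0.  -0.3  0.4] | turn [ 0.   -0.    0.37] shift [-3.97  5.48 15.13]
```

carry_out --steps '[[[0,0,0],[-2,2.8,1],0],[[0,0,0],[-4,5.5,3],0],[[0,0,0],[-4,5.5,7],0],[[0,0,0],[-4,5.5,11],0],[[0,0,0],[-4,5.5,14],0],[[0,0,0],[-4,5.5,15.1],0],[[0,0,0],[-4,5.5,15.1],0],[[0,0,0],[-4,5.5,15.1],0]]'

```text
clock: 38.1
tcp_pos: [0.5494, 0.3564, 0.0201]
orientation: [0.001, -0.015, 1.0, 0.001]
wrist_force: [-0.2, 0.6, -0.1]
finger_gap: 0.0853
grip_force: 0.0
```

carry_out --steps '[[[0,0,0],[0,0,0],120],[[0,0,0],[0,0,0],255],[[0,0,0],[0,0,0],255],[[0,0,0],[0,0,0],255],[[0,0,0],[0,0,0],255],[[0,0,0],[0,0,0],255],[[0,0,0],[0,0,0],255],[[0,0,0],[0,0,0],255]]' --force 40

```text
clock: 39.1
tcp_pos: [0.5487, 0.3561, 0.0192]
orientation: [0.001, -0.015, 1.0, 0.0]
wrist_force: [-2.2, -1.6, 5.8]
finger_gap: 0.0389
grip_force: 40.7
```

```bash
python3 -c "
from h import *
to((.5452,.3456,.028),171.3)"
```

```text
t39.1 yaw91.7 pos[0.5487 0.3561 0.0192] gap0.0389 gf40.7 F[-2.2 -1.6  5.8] | turn [-2.000e-02  8.000e-02 -7.962e+01] shift [ 0.38 -1.04 -0.88]
```

carry_out --steps '[[[0,0,0],[0,0,-0.5],255],[[0,0,-10],[0.2,-0.5,-1],255],[[0,0,-20],[0.4,-1,-1],255],[[0,0,-30],[0.4,-1,-1],255],[[0,0,-40],[0.4,-1,-1],255],[[0,0,-50],[0.4,-1,-1],255],[[0,0,-60],[0.4,-1,-1],255],[[0,0,-70],[0.4,-1,-1],255]]'

```text
clock: 40.1
tcp_pos: [0.544, 0.3456, 0.0278]
orientation: [-0.001, -0.588, 0.809, 0.0]
wrist_force: [0.9, -0.0, -0.5]
finger_gap: 0.0393
grip_force: 40.3
```

carry_out --steps '[[[0,0,-10],[0,0,0],255],[[0,0,-20],[0,0,0],255],[[0,0,-30],[0,0,0],255],[[0,0,-40],[0,0,0],255],[[0,0,-50],[0,0,0],255],[[0,0,-60],[0,0,0],255],[[0,0,-70],[0,0,0],255],[[0,0,-80],[0,0,0],255]]'

```text
clock: 41.1
tcp_pos: [0.544, 0.3456, 0.0278]
orientation: [0.0, 0.97, -0.242, -0.001]
wrist_force: [-1.3, -0.1, -0.9]
finger_gap: 0.0387
grip_force: 40.3
```

```bash
python3 -c "
from h import *
to((.5452,.3456,.0192),246.6)"
```

```text
t41.1 yaw-118.0 pos[0.544  0.3456 0.0278] gap0.0387 gf40.3 F[-1.3 -0.1 -0.9] | turn [ 0.06  0.06 -4.58] shift [ 0.11 -0.06  0.86]
```

carry_out --steps '[[[0,0,-4.8],[0.1,0,0],255],[[0,0,-4.8],[0.1,0,0.4],255],[[0,0,-4.8],[0.1,0,0.9],255],[[0,0,-4.8],[0.1,0,0.9],255],[[0,0,-4.8],[0.1,0,0.9],255],[[0,0,-4.8],[0.1,0,0.9],100],[[0,0,-4.8],[0.1,0,0.9],0],[[0,0,-4.8],[0.1,0,0.9],0]]'

```text
clock: 42.1
tcp_pos: [0.5455, 0.3453, 0.0194]
orientation: [-0.0, 0.979, -0.204, 0.0]
wrist_force: [0.2, 0.3, 0.5]
finger_gap: 0.0843
grip_force: 0.0
```

carry_out --steps '[[[0,0,0],[0,0,-2],0],[[0,0,10],[0,0,-6],0],[[0,0,20],[0,0,-10],0],[[0,0,30],[0,0,-14],0],[[0,0,40],[0,0,-16],0],[[0,0,50],[0,0,-16],0],[[0,0,60],[0,0,-16],0],[[0,0,70],[0,0,-16],0]]'

```text
clock: 43.1
tcp_pos: [0.5454, 0.3453, 0.1795]
orientation: [0.0, -0.683, 0.73, 0.0]
wrist_force: [0.2, 0.5, -0.2]
finger_gap: 0.0852
grip_force: 0.0
```

```bash
python3 -c "
from h import *
to((.5,.24,.18),91.7)"
```

```text
t43.1 yaw176.1 pos[0.5454 0.3453 0.1795] gap0.0852 gf0.0 F[ 0.2  0.5 -0.2] | turn [0.000e+00 2.000e-02 8.445e+01] shift [10.81  3.83 -0.05]
```

carry_out --steps '[[[0,0,10.5],[3,1,0],0],[[0,0,21],[6,2,0],0],[[0,0,31.5],[10.8,3.8,0],0],[[0,0,42],[10.8,3.8,0],0],[[0,0,52.5],[10.8,3.8,0],0],[[0,0,63],[10.8,3.8,0],0],[[0,0,73.5],[10.8,3.8,0],0],[[0,0,84.5],[10.8,3.8,0],0]]'

```text
clock: 44.1
tcp_pos: [0.5009, 0.2398, 0.1795]
orientation: [0.0, -0.016, 1.0, 0.0]
wrist_force: [-0.6, 0.4, 0.4]
finger_gap: 0.0854
grip_force: 0.0
```

```bash
python3 b.py w7; python3 - <<'E'
from h import *
c,im,d=cam('wrist'); P=cloud(c,d)
m=((P[...,2]>.017)&(abs(P[...,0]-.553)<.03)&(abs(P[...,1]-.041)<.03)&(d>0)); q=P[m]; print('button',m.sum(),np.percentile(q[:,2],[50,90,98]),cv2.minEnclosingCircle((q[q[:,2]>np.percentile(q[:,2],90)-.003][:,:2]*1000).astype(np.float32)))
to((.5536,.0408,.05),91.7)
E
```

```text
t44.1 yaw91.9 pos[0.5009 0.2398 0.1795] gap0.0854 gf0.0 F[-0.6  0.4  0.4] | turn [ 0.01  0.02 -0.  ] shift [-4.91 -0.14 -2.05]
wrist slab [554.1 205.7 161.8 390.7   1.6] 0.0095
cap px [176. 244.] C [546.9 146.5] axes [36.5 40.5] z 0.0825 rib [ 7.3 -1.6] a_mean -12.1 a_line -5.3 n62
cap px [281. 247.] C [546.5 245. ] axes [38.4 40.5] z 0.0824 rib [10.2  0.3] a_mean 1.4 a_line -0.9 n107
cap px [388. 245.] C [541.1 344.2] axes [34.9 41.5] z 0.0823 rib [7.6 1.4] a_mean 10.7 a_line 0.6 n38
button 1147 [0.02257945 0.03189243 0.03257441] ((552.5276489257812, 41.174808502197266), 13.970244407653809)
t44.2 yaw92.2 pos[0.5009 0.2398 0.1795] gap0.0854 gf0.0 F[ 0.4 -0.3  0.3] | turn [0.01 0.01 0.51] shift [ -4.5  -20.09  12.94]
```

View pics/w7.png

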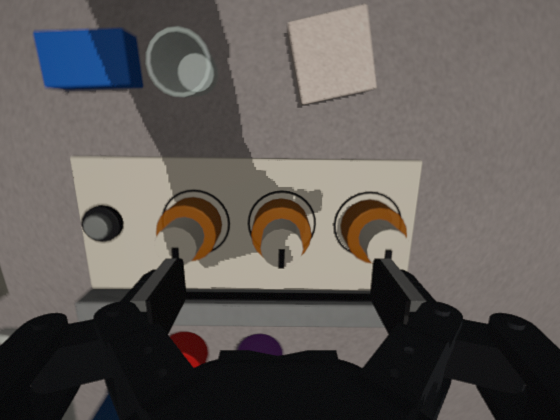

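All three ribs point to the bar at (176,252), (281,258) and (388,255). The outer caps are partly hidden by the fingers, so I'll look once more, unobstructed, on the way to the button.

carry_out --steps '[[[0,0,0],[-1.9,-2,-2],0],[[0,0,0],[-3.8,-4,-4],0],[[0,0,0],[-3.8,-4,-4],128],[[0,0,0],[-3.8,-4,-4],255],[[0,0,0],[-3.8,-4,-4],255],[[0,0,0],[-3.8,-4,-4],255],[[0,0,0],[-3.8,-4,-4],255],[[0,0,0],[-3.8,-4,-4],255]]'

```text
clock: 45.2
tcp_pos: [0.5402, 0.2015, 0.2194]
orientation: [-0.0, -0.02, 1.0, 0.0]
wrist_force: [-0.6, -0.7, -0.5]
finger_gap: -0.0
grip_force: 0.0
```

```bash
python3 b.py w8; python3 - <<'E'
from h import *
import b
to((.5525,.0412,.04),91.7)
b.reader('side')
E
```

```text
t45.2 yaw92.3 pos[0.5402 0.2015 0.2194] gap-0.0000 gf0.0 F[-0.6 -0.7 -0.5] | turn [ 0. -0.  0.] shift [-1.13  3.81  1.94]
wrist slab [554.1 206.  161.5 390.1   1.6] 0.0094
cap px [223. 197.] C [549.2 145.7] axes [38.6 39.6] z 0.0825 rib [ 9.9 -0.4] a_mean -2.4 a_line -0.8 n104
cap px [319. 198.] C [546.9 244.6] axes [38.4 39.5] z 0.0824 rib [10.6  1. ] a_mean 5.2 a_line 0.4 n72
cap px [416. 199.] C [543.7 343.9] axes [38.7 40.7] z 0.0824 rib [10.1  2.4] a_mean 13.4 a_line 1.9 n95
t45.2 yaw92.3 pos[0.5403 0.2015 0.2194] gap-0.0002 gf0.0 F[ 0.2 -0.3 -0.4] | turn [0.01 0.   0.56] shift [ -0.59 -16.06  17.94]
side slab [551.5 203.6 166.2 393.2   1.7] 0.01
cap px [236. 117.] C [542.7 339.5] axes [38.1 44.9] z 0.083 rib [12.   7.5] a_mean 32.1 a_line -18.3 n4
cap px [247. 136.] C [545.4 238.9] axes [38.5 43.1] z 0.0826 rib [9.7 6.2] a_mean 32.3 a_line -8.9 n7
cap px [259. 157.] C [548.7 140.5] axes [39.  43.9] z 0.0827 rib [9.8 5.5] a_mean 29.0 a_line -5.1 n13
```

Everything is within 1 mm and about 2°. Now the start button, with shut fingers, approaching from above.

carry_out --steps '[[[0,0,0],[-0.2,-5,0],255],[[0,0,0],[-0.4,-10,0],255],[[0,0,0],[-0.6,-16,2],255],[[0,0,0],[-0.6,-16,8],255],[[0,0,0],[-0.6,-16,14],255],[[0,0,0],[-0.6,-16,18],255],[[0,0,0],[-0.6,-16,20.5],255],[[0,0,0],[-0.6,-16,20.5],255]]'

```text
clock: 46.3
tcp_pos: [0.5505, 0.0418, 0.0124]
orientation: [-0.002, -0.019, 1.0, 0.0]
wrist_force: [0.3, 0.5, 1.3]
finger_gap: -0.0001
grip_force: 0.0
```

carry_out --steps '[[[0,0,0],[0,0,0.6],255],[[0,0,0],[0,0,1.2],255],[[0,0,0],[0,0,1.5],255],[[0,0,0],[0,0,1.8],255],[[0,0,0],[0,0,2.0],255],[[0,0,0],[0,0,2.2],255],[[0,0,0],[0,0,2.2],255],[[0,0,0],[0,0,2.2],255]]'

```text
clock: 47.3
tcp_pos: [0.553, 0.0417, -0.0073]
orientation: [0.0, -0.02, 1.0, 0.0]
wrist_force: [0.1, -0.3, 4.6]
finger_gap: -0.0001
grip_force: 2.2
```

carry_out --steps '[[[0,0,0],[0,0,0.1],255],[[0,0,0],[0,0,0.2],255],[[0,0,0],[0,0,0.3],255],[[0,0,0],[0,0,0.4],255],[[0,0,0],[0,0,0.4],255],[[0,0,0],[0,0,0.4],255],[[0,0,0],[0,0,0.4],255],[[0,0,0],[0,0,0.4],255]]'

```text
clock: 48.3
tcp_pos: [0.5532, 0.0417, -0.0083]
orientation: [0.001, -0.02, 1.0, -0.0]
wrist_force: [-8.4, 0.3, 28.3]
finger_gap: -0.0001
grip_force: 14.1
```

28 N against the stop means it's fully down. Letting go.

carry_out --steps '[[[0,0,0],[0,0,-0.5],255],[[0,0,0],[0,0,-1.5],255],[[0,0,0],[0,0,-4],255],[[0,0,0],[0,0,-9],255],[[0,0,0],[0,0,-14],255],[[0,0,0],[0,0,-20],255],[[0,0,0],[-1,10,-23],255],[[0,0,0],[-1,16,-23],255]]'

```text
clock: 49.3
tcp_pos: [0.5574, 0.164, 0.2155]
orientation: [0.001, -0.018, 1.0, 0.0]
wrist_force: [1.1, -0.4, -0.8]
finger_gap: -0.0
grip_force: 0.0
```

```bash
python3 b.py w9; python3 - <<'E'
from h import *
c,im,d=cam('wrist'); P=cloud(c,d)
m=((P[...,2]>.017)&(abs(P[...,0]-.553)<.03)&(abs(P[...,1]-.041)<.03)&(d>0)); print(np.percentile(P[m][:,2],98))
save('e_scene',cam('scene')[1])
E
```

```text
t49.3 yaw92.1 pos[0.5574 0.164  0.2155] gap-0.0000 gf0.0 F[ 1.1 -0.4 -0.8] | turn [ 0.01  0.14 -0.  ] shift [0.46 7.62 1.55]
wrist slab [553.9 205.9 161.2 390.5   1.6] 0.0094
cap px [259. 183.] C [549.4 145.3] axes [38.4 39.2] z 0.0825 rib [10.4  2.4] a_mean 13.1 a_line -1.7 n42
cap px [358. 184.] C [547.1 244.2] axes [38.5 39.7] z 0.0824 rib [9.5 3.9] a_mean 22.2 a_line 1.2 n18
cap px [457. 184.] C [544.  343.5] axes [38.9 41.1] z 0.0823 rib [9.6 5.5] a_mean 29.7 a_line 1.2 n37
0.032422804593502344
```

View pics/e_scene.png

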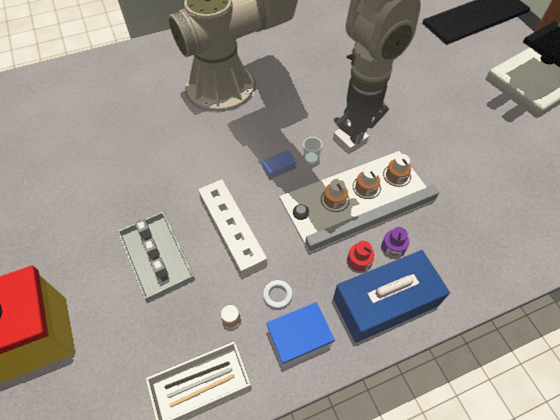

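The final scene shows the modules upright in the tray at (144,230), (150,248) and (160,267), an empty dock, and the bottles in their rings at (336,193), (368,183) and (399,170). The button is back out at 32 mm.

```bash
python3 -c "
from workcell import env
print(env.hand_in())"
```

```text
the job is handed in; nothing more can be done
None
```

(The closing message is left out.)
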